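# Lids from the drying stack back onto their pots

### The arm

A 7-joint arm with a two-finger parallel gripper is mounted at the origin on the work surface. World frame = base frame: x ahead of the robot, y to its left, z up, the work surface at z = 0. Lengths are in m, angles in rad, forces in N, time in s.
With the tool pointing down it reaches from about 0.425 to 0.875 m from the base axis. Payload 9.9 kg.
Tool frame: the origin (TCP) lies midway between the tips of the shut fingers; the grasp point (between the pads) lies 19 mm behind it (manip.grip_depth is the distance from the TCP to the grasp point, in m); z points along the fingers, y is the line along which they close (so a half turn about z gives the same grasp; the last joint's range is limited). The gripper opens to 85 mm and grips with 20 to 120 N. Pads are 22 mm wide; open, the fingers measure 114 mm over their backs; the gripper's body (76 mm by 85 mm) begins 54 mm behind the grasp point. The pads swing forward as they close: fully open they stand 13 mm farther back than shut.
Start: joints at [-1.327, 0.576, 0.025, 1.437, -0.015, 1.129, -0.057], TCP at [0.217, 0.639, 0.231] pointing down, gripper open.
Joint ranges: [-2.76, 2.76], [-0.34, 2.15], [-1.52, 1.57], [0.19, 2.46], [-1.09, 4.23], [0.17, 1.99], [-2.82, 2.82]. Speed limits (rad/s): [2.22, 2.22, 3.01, 3.01, 3.14, 3.14, 3.14].

### API

Orientations are given as a 3x3 rotation matrix whose columns are the frame's x, y, z axes.
In Python, from bench import get_obs, vision, job_done, manip gives the robot as it stands.
- The arm moves only by the tool arm_command, never from a script. Its argument "commands" is a list that holds one entry, the list of rows, each a list of 7 numbers: the shift along the tool's x, y, z in m, then the turn, a rotation vector about the tool's x, y, z in rad, then the opening, from -1 (shut) to 1 (fully open). In form: [[[x, y, z, ax, ay, az, gripper], ...]]. A call has 1 to 5 rows; each row is the pose to reach, as a shift and turn from the pose commanded when the call began, along the tool's axes at that moment; what a row does not reach only later rows make up. A row lasts 1/8 s, in which the tool goes at most 62.5 mm and 10.7 degrees, less where a joint would pass 70% of its speed; a pose out of reach is approached as far as the arm can. A call with a gripper value outside its range is refused whole. The fingers move at their own pace and stop on an object; "grip_force" is the grip in N (left out, the last holds). Time passes only in rows, so rows that repeat a pose let the fingers close. It gives the time, the measured TCP pose, the force, the opening and the grip force at its end, in the units of the state.
- get_obs(): the state, without advancing time (a new reading comes with each control period).
- vision.get_image(name): name is "scene" or "top"; returns a dict with "img" (384x512x3 uint8, blue, green, red), "vfov" (degrees; the focal length in pixels is half the picture's height over the tangent of half this angle, whatever the lens; pixels are square), "cx", "cy" (the principal point, pixels), "T" (4x4, takes a point from camera to world coordinates). Camera axes: x right, y down, z forward; pixel columns grow to the right and rows downward; lengths in m; the calibration is good to about 2 mm. A picture is of the moment at which its call begins. There is no depth.
- job_done(): hands the job in; it is judged then, once.
The state is a dict: "clock": time; "qpos": joint angles; "qd": joint speeds; "joint_efforts": joint torques, N m; "ee_pos": TCP position; "tcp_rot": TCP orientation; "ft_force": force on the tool from outside, world axes, zero at the start; "ft_torque": the same for the moment, N m; "opening": opening from 0.0 (shut) to 1.0 (fully open); "grip_force": force on a finger pad.
Only numpy, scipy, OpenCV 4.12 (cv2) and the standard library are available. Lean on these libraries where they do the work, as an engineer would, in place of code of your own. Each camera call takes 0.05 s, during which the arm holds its last target. There are 200 camera calls.

### The job

The washed lids are stacked on the green platter: take the stack apart and close each of the four open pots with its own lid - bamboo lid on the brown clay jar, steel lid on the steel caddy, white porcelain lid on the white porcelain pot, wood-topped stopper in the glass bottle. Every lid must end level and fully home with its plug in the mouth; keep the pots upright and about where they stand, and do not shift the mortar or the glass bowl.

Things in the scene. Friction and masses are not known exactly. Their poses are not given: they have to be found in the camera images.
- bamboo_lid: Bamboo lid, grey plug; widest, bottom of the stack, within 55 mm of the platter centre. Round, loose. Disc 68 mm wide, 12 thick, on a plug 47 mm wide, 10 long, tapering to 40 at its foot; 22 mm high. Origin: centre of plug's underside; z up. Grip across the disc. Seated, disc on the pot's rim, its origin is 70 mm above the pot's. Platter: fixed, 260 mm wide, rim 16 mm high, flat floor 5 mm high.
- steel_lid: Flat stainless steel lid, second from the bottom of the stack, its plug standing on the bamboo lid. Round, loose. Disc 57 mm wide, 8 thick, on a plug 40 mm wide, 10 long, tapering to 32 at its foot; 18 mm high. Origin: centre of plug's underside; z up. Grip across the disc. Seated, disc on the pot's rim, its origin is 80 mm above the pot's.
- porcelain_lid: Flat white porcelain lid, third from the bottom of the stack, its plug standing on the steel lid. Round, loose. Disc 45 mm wide, 9 thick, on a plug 26 mm wide, 10 long, tapering to 19 at its foot; 19 mm high. Origin: centre of plug's underside; z up. Grip across the disc. Seated, disc on the pot's rim, its origin is 58 mm above the pot's.
- stopper: Bottle stopper, a round dark wood head on a cork shank; top of the stack, its shank standing on the porcelain lid. Round, loose. Disc 33 mm wide, 14 thick, on a plug 18 mm wide, 14 long, tapering to 13 at its foot; 28 mm high. Origin: centre of plug's underside; z up. Grip across the disc. Seated, disc on the pot's rim, its origin is 72 mm above the pot's.
- clay_jar: Brown clay round jar, 84 mm across the belly, straight neck 64 mm across the outside over its top 20 mm, 80 mm high, open at the top with a round mouth 53 mm wide inside (the bamboo lid goes here with a few mm of play). Loose, upright, 0.17 to 0.45 kg. Origin at the centre of its underside, z up; the rim is at z = 80 mm.
- steel_caddy: Straight stainless steel round caddy, 54 mm across, 90 mm high, open at the top with a round mouth 46.5 mm wide inside (the steel lid goes here with a few mm of play). Loose, upright, 0.17 to 0.45 kg. Origin at the centre of its underside, z up; the rim is at z = 90 mm.
- porcelain_pot: Small white porcelain round pot, 66 mm across the belly, straight neck 43 mm across the outside over its top 20 mm, 68 mm high, open at the top with a round mouth 32 mm wide inside (the porcelain lid goes here with a few mm of play). Loose, upright, 0.17 to 0.45 kg. Origin at the centre of its underside, z up; the rim is at z = 68 mm.
- glass_bottle: Squat green glass bottle, 62 mm across, straight neck 31 mm across the outside over its top 22 mm, 86 mm high, open at the top with a round mouth 23 mm wide inside (the stopper goes here with a few mm of play). Loose, upright, 0.17 to 0.45 kg. Origin at the centre of its underside, z up; the rim is at z = 86 mm.
- glass_bowl: Clear glass bowl, 120 mm across the rim, 50 mm high; stands in one of the same five spots as the pots. Not to be moved. Origin at the centre of its underside.
- mortar: Heavy white ceramic mortar, 116 mm across, 75 mm high, its pestle leaning in it to about 155 mm high. Not to be moved. Origin at the centre of its underside.
There are look-alikes about, which are no part of the job. Leave any turquoise or yellow look-alike of the porcelain_lid alone.

How it is judged:
By the outcome, as a careful person would: the job done as asked, in the order asked, and still so for the second after the job is handed in, with the robot touching nothing.
It also fails if it takes over 112 s, if anything falls off the work surface, if the arm or the gripper's body presses on something with over 40 N, if the wrist force passes 120 N, or if a joint passes its speed limit or range.

## Working session

There is one attempt and no reset: what is moved stays moved. The work goes in short steps, Python scripts to look and compute and a tool call to move; the robot and the scene stay as the last step left them, time stands still between calls to the robot, and variables do not carry over. Pictures are saved under pics/ and viewed, at most 14 in all, crops included, and the job is handed in when it is done.

Besides the shell and the picture viewer there is one more tool, called after "Request:" by a JSON object that holds its "fn" and its "kwargs". arm_command: Moves the arm, as the interface text tells. Its arguments: {"type":"object","properties":{"commands":{"type":"array","items":{"type":"array","items":{"type":"array","items":{"type":"number"}}}},"grip_force":{"type":"number"}},"required":["commands"]}

```bash
ls; mkdir -p pics; python3 - <<'E'
from bench import get_obs, vision, manip
import cv2,numpy as np
np.set_printoptions(precision=4,suppress=True)
o=get_obs(); print(o)
print([a for a in dir(manip) if a[0]!='_'])
for n in("scene","top"):
    d=vision.get_image(n); cv2.imwrite(f"pics/{n}0.png",d["img"]); print(n,d["vfov"],d["cx"],d["cy"],d["T"])
    np.savez(f"{n}0.npz",**d)
E
```

```text
pics
{'clock': 0.0, 'qpos': array([-1.3268,  0.5765,  0.0248,  1.4379, -0.015 ,  1.129 , -0.0565]), 'qd': array([ 0.0008,  0.0003, -0.0019,  0.002 ,  0.0012, -0.0007, -0.0008]), 'joint_efforts': array([  0.0004, -76.5746,   2.2507, -28.597 ,   0.0154,   0.0123,
        -0.    ]), 'ee_pos': array([0.2171, 0.6386, 0.2305]), 'tcp_rot': array([[-0.9468,  0.3219, -0.0005],
       [ 0.3219,  0.9468, -0.0016],
       [-0.    , -0.0016, -1.    ]]), 'ft_force': array([-0.3109,  0.4093,  0.4723]), 'ft_torque': array([0.0282, 0.0446, 0.0288]), 'grip_force': 0.0, 'opening': 0.9979581726357496}
['Unreachable', 'grip_depth']
scene 47.47112097557738 253.92112129566968 198.5443397805597 [[-0.4688  0.5544 -0.6876  1.1437]
 [ 0.8832  0.2809 -0.3756  0.3174]
 [-0.0151 -0.7834 -0.6213  0.619 ]
 [ 0.      0.      0.      1.    ]]
top 48.83007467823825 251.28394007778937 185.32323961432755 [[ 0.091  -0.9729  0.2127  0.3242]
 [-0.9959 -0.0895  0.0165 -0.0078]
 [ 0.003  -0.2134 -0.977   1.0778]
 [ 0.      0.      0.      1.    ]]
```

View pics/scene0.png

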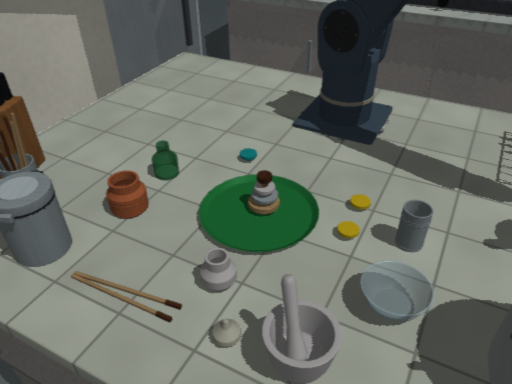

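View pics/top0.png

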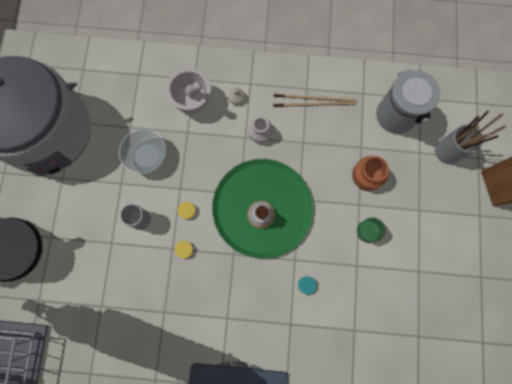

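The scene view shows the stack at about (264,195) on the platter, clay jar (127,195), bottle (165,160), porcelain pot (218,270), caddy (414,225), bowl (396,290) and mortar (300,340). The top view shows the same: stack (261,214), jar (371,172), bottle (371,230), pot (261,129), caddy (135,216), bowl (143,151), mortar (190,91).

I'll zoom in for precise measurements.

```bash
cat > h.py <<'E'
import cv2,numpy as np
np.set_printoptions(precision=4,suppress=True)
def load(n,k=0):
    d=np.load(f"{n}{k}.npz"); return {a:d[a] for a in d.files}
def proj(d,P):
    P=np.atleast_2d(P); T=d["T"]; c=(P-T[:3,3])@T[:3,:3]
    f=192/np.tan(np.radians(float(d["vfov"]))/2)
    return np.c_[f*c[:,0]/c[:,2]+d["cx"],f*c[:,1]/c[:,2]+d["cy"]]
def back(d,uv,z):
    f=192/np.tan(np.radians(float(d["vfov"]))/2)
    r=d["T"][:3,:3]@np.array([(uv[0]-d["cx"])/f,(uv[1]-d["cy"])/f,1]); t=d["T"][:3,3]
    return t+r*(z-t[2])/r[2]
def ring(x,y,z,D,n=72):
    a=np.linspace(0,2*np.pi,n); return np.c_[x+D/2*np.cos(a),y+D/2*np.sin(a),0*a+z]
def montage(name,items,w=64,s=4,cols=3):
    # items: (img d, centre uv, rings)
    t=[]
    for d,c,rs in items:
        x0,y0=int(c[0]-w/2),int(c[1]-w/2)
        im=cv2.copyMakeBorder(d["img"],w,w,w,w,cv2.BORDER_CONSTANT)[y0+w:y0+2*w,x0+w:x0+2*w]
        im=cv2.resize(im,None,fx=s,fy=s,interpolation=cv2.INTER_CUBIC)
        im=cv2.convertScaleAbs(im,alpha=1.3)
        for r in rs:
            p=(proj(d,r)-[x0,y0]+.5)*s-.5
            cv2.polylines(im,[np.round(p*8).astype(int)],False,(0,255,255),1,cv2.LINE_AA,3)
        for k in range(0,w,10):
            cv2.putText(im,str(x0+k),(k*s,8),0,.28,(255,0,255),1);cv2.putText(im,str(y0+k),(0,k*s+4),0,.28,(255,0,255),1)
        t.append(im)
    while len(t)%cols:t.append(0*t[0])
    cv2.imwrite(name,np.vstack([np.hstack(t[i:i+cols]) for i in range(0,len(t),cols)]))
POTS=dict(clay=(.08,.064,.053),caddy=(.09,.054,.0465),porc=(.068,.043,.032),bottle=(.086,.031,.023))
E
python3 - <<'E'
from h import *
t,s=load("top"),load("scene")
g=dict(clay=(374,166),caddy=(133,212),porc=(262,123),bottle=(372,226))
gs=dict(clay=(125,182),caddy=(416,208),porc=(217,258),bottle=(163,146))
it=[]
for k in g:
    z=POTS[k][0]; a=back(t,g[k],z);b=back(s,gs[k],z);print(k,a,b)
    it.append((t,g[k],[]))
it+=[(t,(261,214),[]),(t,(143,151),[])]
montage("pics/m1.png",it)
montage("pics/m2.png",[(s,gs[k],[]) for k in g]+[(s,(264,195),[])])
E
```

```text
clay [ 0.6171 -0.2849  0.08  ] [ 0.6202 -0.2765  0.08  ]
caddy [0.4497 0.2806 0.09  ] [0.4456 0.2832 0.09  ]
porc [ 0.707 -0.003  0.068] [0.7096 0.005  0.068 ]
bottle [ 0.4687 -0.2828  0.086 ] [ 0.4755 -0.2862  0.086 ]
```

View pics/m1.png

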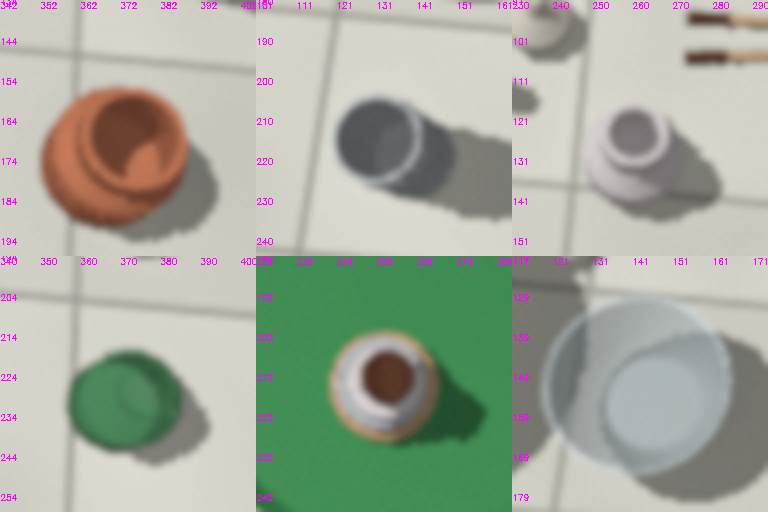

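View pics/m2.png

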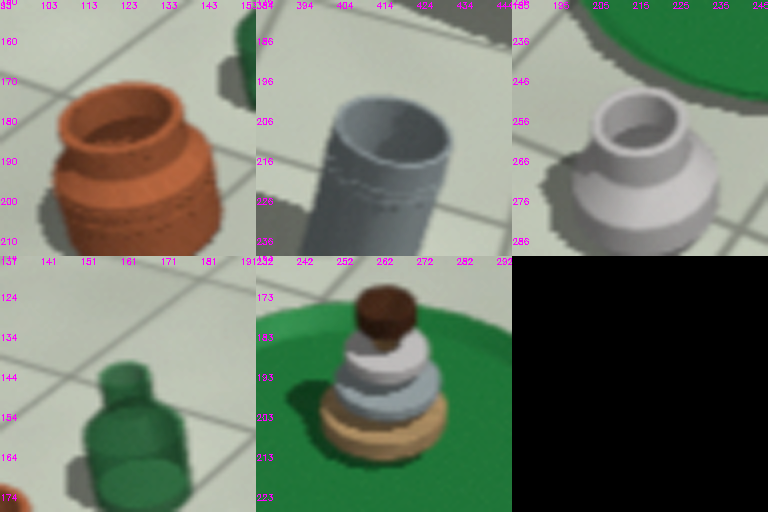

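```bash
python3 - <<'E'
from h import *
t,s=load("top"),load("scene")
M=dict(clay=((375.2,168.5),(123.3,179.2),.08),caddy=((131.6,215.6),(418,208.8),.09),porc=((260.6,125),(216.6,256.8),.068),bottle=(None,(162.4,145),.086),stack=((262,212.4),(264.6,174.75),.092))
it=[];its=[]
for k,(a,b,z) in M.items():
    A=back(t,a,z)[:2] if a else None;B=back(s,b,z)[:2]
    print(k,A,B,None if a is None else A-B)
    c=(A+B)/2 if a else B
    if k in POTS: rs=[ring(*c,z,D) for D in POTS[k][1:]]
    else: rs=[ring(*c,zz,D) for zz,D in((.092,.033),(.078,.033),(.064,.045),(.055,.045),(.045,.057),(.037,.057),(.027,.068),(.015,.068))]
    it.append((t,a or proj(t,[*c,z])[0],rs));its.append((s,b,rs))
print(proj(t,ring(.5,0,.016,.26,5)))
montage("pics/m3.png",it);montage("pics/m4.png",its)
# mean scale
hsv=cv2.cvtColor(t["img"],cv2.COLOR_BGR2HSV)
for d in(t,s):
    hsv=cv2.cvtColor(d["img"],cv2.COLOR_BGR2HSV); m=cv2.inRange(hsv,(45,120,30),(80,255,255))
    c=max(cv2.findContours(m,0,1)[0],key=cv2.contourArea);h=cv2.convexHull(c);e=cv2.fitEllipse(h);print(e, back(d,e[0],.014))
E
```

```text
clay [ 0.611 -0.288] [ 0.614  -0.2865] [-0.003  -0.0014]
caddy [0.441  0.2826] [0.4463 0.287 ] [-0.0053 -0.0044]
porc [0.7014 0.    ] [0.7075 0.0029] [-0.0061 -0.0028]
bottle None [ 0.4726 -0.2902] None
stack [ 0.4763 -0.0222] [ 0.4798 -0.0187] [-0.0036 -0.0035]
[[257.7623 157.8507]
 [202.4308 202.2982]
 [248.5527 258.5617]
 [304.3241 211.5415]
 [257.7623 157.8507]]
((262.39208984375, 208.2433624267578), (96.89008331298828, 98.54256439208984), 109.79753112792969) [ 0.499  -0.0234  0.014 ]
((258.31695556640625, 212.8525848388672), (76.73259735107422, 118.90325164794922), 89.21041107177734) [ 0.5134 -0.0168  0.014 ]
```

View pics/m3.png

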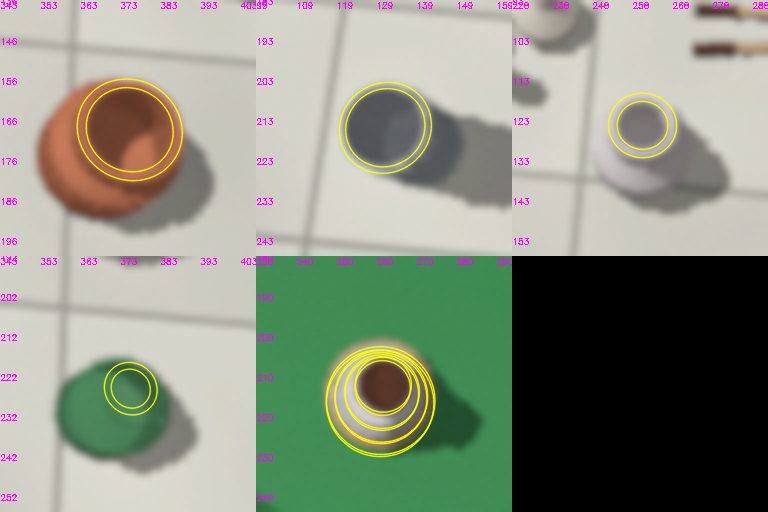

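View pics/m4.png

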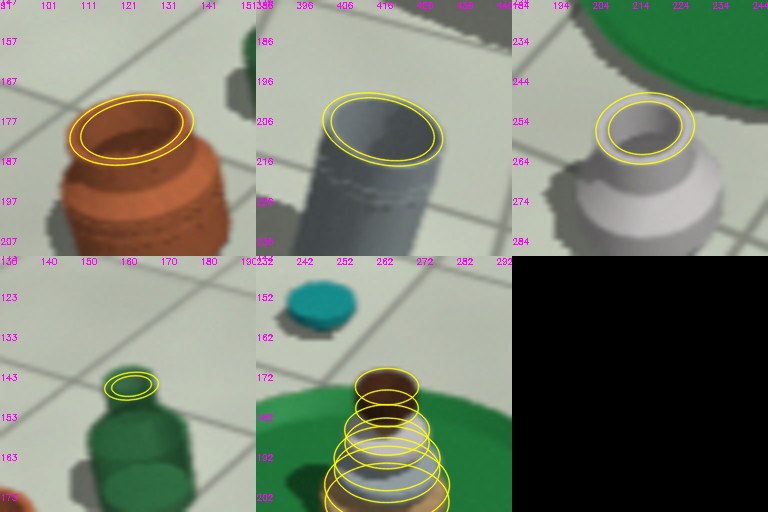

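The overlays agree between the views to within 3–6 mm, which is a consistent calibration offset, so I'll use the mean. Next I'll move toward the stack, with the tool yaw aligned to the world axes.

Request:
{"fn": "arm_command", "kwargs": {"commands": [[[-0.2,-0.235,0.03,0,0,-0.328,1],[-0.2,-0.235,0.03,0,0,-0.328,1],[-0.2,-0.235,0.03,0,0,-0.328,1],[-0.2,-0.235,0.03,0,0,-0.328,1],[-0.2,-0.235,0.03,0,0,-0.328,1]]], "grip_force": 30}}

```text
clock: 0.72
ee_pos: [0.3315, 0.35, 0.201]
tcp_rot: [[-1.0, 0.0, 0.0], [0.0, 1.0, -0.0], [-0.0, -0.0, -1.0]]
ft_force: [2.4, 0.5, 0.8]
opening: 0.999
grip_force: 0.0
```

Request:
{"fn": "arm_command", "kwargs": {"commands": [[[-0.1,-0.27,0,0,0,0,1],[-0.1,-0.27,0,0,0,0,1],[-0.1,-0.27,0,0,0,0,1],[-0.1,-0.27,0,0,0,0,1],[-0.1,-0.27,0,0,0,0,1]]]}}

```text
clock: 1.35
ee_pos: [0.4315, 0.0791, 0.2013]
tcp_rot: [[-1.0, 0.003, 0.0], [0.003, 1.0, -0.001], [-0.0, -0.001, -1.0]]
ft_force: [1.1, 0.3, 0.0]
opening: 0.996
grip_force: 0.0
```

Request:
{"fn": "arm_command", "kwargs": {"commands": [[[-0.0465,-0.1005,0,0,0,0,1],[-0.0465,-0.1005,0.04,0,0,0,0.5],[-0.0465,-0.1005,0.06,0,0,0,0.5],[-0.0465,-0.1005,0.06,0,0,0,0.6]]]}}

```text
clock: 1.85
ee_pos: [0.4764, -0.0187, 0.14]
tcp_rot: [[-1.0, 0.001, -0.004], [0.001, 1.0, -0.0], [0.004, -0.0, -1.0]]
ft_force: [0.8, 0.4, -0.1]
opening: 0.801
grip_force: 0.0
```

Request:
{"fn": "arm_command", "kwargs": {"commands": [[[0,0,0.04,0,0,0,0.6],[0,0,0.061,0,0,0,0.6],[0,0,0.061,0,0,0,0.6]]]}}

```text
clock: 2.22
ee_pos: [0.477, -0.0175, 0.0801]
tcp_rot: [[-1.0, -0.002, -0.002], [-0.002, 1.0, 0.0], [0.002, 0.0, -1.0]]
ft_force: [-0.5, 0.0, 0.6]
opening: 0.802
grip_force: 0.0
```

Request:
{"fn": "arm_command", "kwargs": {"commands": [[[0,0,0,0,0,0,0],[0,0,0,0,0,0,0],[0,0,0,0,0,0,0],[0,0,0,0,0,0,0],[0,0,0,0,0,0,0]]]}}

```text
clock: 2.85
ee_pos: [0.4776, -0.0183, 0.0804]
tcp_rot: [[-1.0, -0.0, 0.0], [-0.0, 1.0, 0.0], [-0.0, 0.0, -1.0]]
ft_force: [0.5, 0.1, 0.4]
opening: 0.498
grip_force: 0.0
```

```bash
python3 - <<'E'
from h import *
from bench import vision,get_obs
for n in("scene","top"): np.savez(f"{n}1.npz",**vision.get_image(n))
o=get_obs();p=o["ee_pos"];print(p,o["opening"],o["grip_force"])
s,t=load("scene",1),load("top",1)
rs=[ring(p[0],p[1],z,D) for z,D in((.092,.033),(.078,.033),(.064,.045),(.055,.045))]
montage("pics/m5.png",[(s,(264,175),rs),(s,(264,175),[]),(t,(262,212),rs)])
E
```

```text
[ 0.4776 -0.0183  0.0803] 0.5007146745169706 0.0
```

View pics/m5.png

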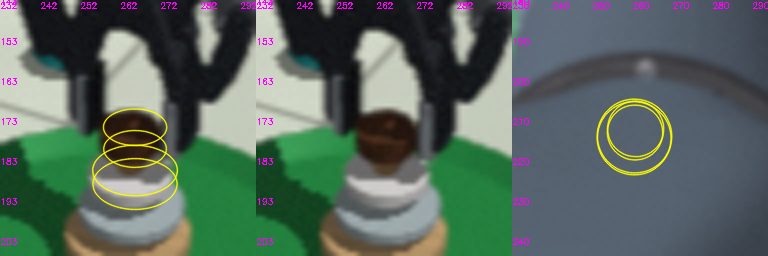

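Request:
{"fn": "arm_command", "kwargs": {"commands": [[[0,-0.001,0.001,0,0,0,-1],[0,-0.001,0.001,0,0,0,-1],[0,-0.001,0.001,0,0,0,-1],[0,-0.001,0.001,0,0,0,-1]]]}}

```text
clock: 3.45
ee_pos: [0.4779, -0.0192, 0.0797]
tcp_rot: [[-1.0, -0.0, 0.001], [-0.0, 1.0, 0.0], [-0.001, 0.0, -1.0]]
ft_force: [-1.5, 0.4, 7.4]
opening: 0.369
grip_force: 29.0
```

```bash
python3 - <<'E'
from h import *
from bench import vision,get_obs
np.savez("scene2.npz",**vision.get_image("scene"))
o=get_obs();p=o["ee_pos"];print(p,o["opening"],o["grip_force"])
s=load("scene",2)
hsv=cv2.cvtColor(s["img"],cv2.COLOR_BGR2HSV)
for d in (load("scene"),s):
    h=cv2.cvtColor(d["img"],cv2.COLOR_BGR2HSV)[165:190,245:285]
    m=cv2.inRange(h,(0,90,15),(12,255,140))|cv2.inRange(h,(165,90,15),(180,255,140)); m=max([(cv2.contourArea(c),c) for c in cv2.findContours(m,0,1)[0]],key=lambda a:a[0])[1]; x,y,w,hh=cv2.boundingRect(m);print(x+245,y+165,w,hh)
print(proj(s,ring(p[0],p[1],.092,.033)).min(0),proj(s,ring(p[0],p[1],.078,.033)).max(0),proj(s,ring(p[0],p[1],.085,.033))[:,0].max())
E
```

```text
[ 0.4779 -0.0192  0.0797] 0.37032979001300437 29.028611183166504
258 171 13 13
257 172 12 12
[256.9255 169.7114] [272.6563 184.3103] 272.6948827093687
```

Request:
{"fn": "arm_command", "kwargs": {"commands": [[[0,0,-0.03,0,0,0,-1],[0,0,-0.08,0,0,0,-1],[0.002,-0.06,-0.09,0,0,0,-1],[0.004,-0.12,-0.09,0,0,0,-1],[0.006,-0.18,-0.09,0,0,0,-1]]], "grip_force": 45}}

```text
clock: 4.12
ee_pos: [0.4715, -0.201, 0.1696]
tcp_rot: [[-1.0, -0.001, 0.001], [-0.001, 1.0, -0.0], [-0.001, -0.0, -1.0]]
ft_force: [2.1, -0.2, 0.9]
opening: 0.361
grip_force: 44.6
```

Request:
{"fn": "arm_command", "kwargs": {"commands": [[[0.0014,-0.06,0,0,0,0,-1],[0.0014,-0.092,0.02,0,0,0,-1],[0.0014,-0.092,0.04,0,0,0,-1],[0.0014,-0.092,0.04,0,0,0,-1]]]}}

```text
clock: 4.62
ee_pos: [0.4691, -0.291, 0.1279]
tcp_rot: [[-1.0, 0.001, -0.003], [0.001, 1.0, 0.002], [0.003, 0.002, -1.0]]
ft_force: [-0.7, 0.0, 0.2]
opening: 0.358
grip_force: 44.6
```

```bash
python3 - <<'E'
from h import *
from bench import vision,get_obs
for n in("scene","top"): np.savez(f"{n}3.npz",**vision.get_image(n))
o=get_obs();p=o["ee_pos"];print(p,o["opening"],o["grip_force"],o["ft_force"])
s,t=load("scene",3),load("top",3); z0=p[2]-.0157
st=[ring(p[0],p[1],z0+z,D) for z,D in((0,.013),(.014,.018),(.014,.033),(.028,.033))]
bo=[ring(.4726,-.2902,z,D) for z,D in((.086,.031),(.086,.023))]
stk=[ring(.479,-.0200,.064,.045)]
montage("pics/m6.png",[(s,(164,138),st+bo),(s,(164,138),[]),(s,(264,185),[]),(t,(262,212),[]),(t,(372,220),[]),(t,(262,212),stk)])
E
```

```text
[ 0.4703 -0.2909  0.1296] 0.36116886202824866 44.613425731658936 [0.4132 0.1961 0.3531]
```

View pics/m6.png

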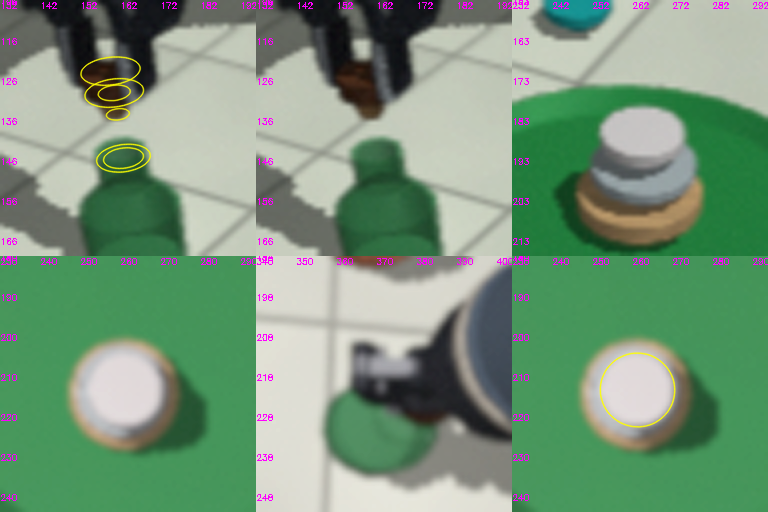

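The held stopper's foot is at about (160,134), right above the bottle mouth at (162,145), and the offset comes to about 1 mm. The porcelain lid is uncovered at (262,188) in the scene view. I'll lower the stopper.

Request:
{"fn": "arm_command", "kwargs": {"commands": [[[0.001,-0.0005,0.02,0,0,0,-1],[0.001,-0.0005,0.032,0,0,0,-1],[0.001,-0.0005,0.04,0,0,0,-1],[0.001,-0.0005,0.041,0,0,0,-1],[0.001,-0.0005,0.041,0,0,0,-1]]]}}

```text
clock: 5.35
ee_pos: [0.4693, -0.2918, 0.0886]
tcp_rot: [[-1.0, -0.0, 0.0], [-0.0, 1.0, -0.0], [-0.0, -0.0, -1.0]]
ft_force: [-1.0, 0.2, -0.8]
opening: 0.363
grip_force: 44.6
```

Request:
{"fn": "arm_command", "kwargs": {"commands": [[[0,0,0.002,0,0,0,-1],[0,0,0.002,0,0,0,-1]]]}}

```text
clock: 5.6
ee_pos: [0.4693, -0.2922, 0.0881]
tcp_rot: [[-1.0, 0.0, 0.001], [0.0, 1.0, -0.001], [-0.001, -0.001, -1.0]]
ft_force: [-6.0, 2.1, 19.1]
opening: 0.362
grip_force: 46.5
```

Request:
{"fn": "arm_command", "kwargs": {"commands": [[[0,0,-0.001,0,0,0,-0.1],[0,0,-0.001,0,0,0,0.1],[0,0,-0.001,0,0,0,0.2],[0,0,-0.03,0,0,0,0.2],[0,0,-0.09,0,0,0,0.2]]], "grip_force": 45}}

```text
clock: 6.22
ee_pos: [0.4681, -0.2909, 0.1752]
tcp_rot: [[-1.0, -0.001, -0.005], [-0.001, 1.0, 0.002], [0.005, 0.002, -1.0]]
ft_force: [0.8, -0.3, 0.4]
opening: 0.599
grip_force: 0.0
```

```bash
python3 - <<'E'
from h import *
t,t3,s3=load("top"),load("top",3),load("scene",3)
def blob(img,box,lo,hi,sp=cv2.COLOR_BGR2HSV):
    x0,y0,x1,y1=box; m=cv2.inRange(cv2.cvtColor(img[y0:y1,x0:x1],sp),lo,hi)
    c=max(cv2.findContours(m,0,1)[0],key=cv2.contourArea);e=cv2.fitEllipse(cv2.convexHull(c));return (e[0][0]+x0,e[0][1]+y0),e[1]
# non-green -> bamboo outline; bright -> porcelain
im=t3["img"]
hs=cv2.cvtColor(im,cv2.COLOR_BGR2HSV)
print(hs[212,255:285].tolist())
for n,lo,hi,z in(("porc",(0,0,170),(180,30,255),.064),("all",(0,0,100),(40,255,255),.027)):
    c,ax=blob(im,(240,190,285,240),lo,hi);print(n,c,ax,back(t3,c,z))
im=s3["img"]
for n,lo,hi,z in(("porc",(0,0,150),(180,25,255),.0595),):
    c,ax=blob(im,(240,170,290,225),lo,hi);print(n,c,ax,back(s3,c,z))
E
```

```text
[[175, 9, 174], [175, 9, 174], [0, 9, 174], [0, 9, 174], [175, 9, 173], [176, 10, 174], [0, 7, 173], [175, 9, 173], [0, 7, 172], [175, 9, 172], [175, 9, 173], [175, 9, 172], [175, 9, 172], [175, 9, 170], [0, 8, 158], [173, 8, 128], [9, 18, 98], [16, 64, 88], [21, 82, 81], [40, 80, 70], [61, 102, 65], [67, 137, 69], [68, 141, 83], [68, 136, 101], [68, 138, 111], [68, 137, 115], [68, 136, 116], [68, 137, 115], [68, 137, 115], [68, 137, 115]]
porc (260.4533157348633, 212.7902488708496) (15.276244163513184, 15.409177780151367) [ 0.4793 -0.0189  0.064 ]
all (259.69876861572266, 213.64449310302734) (24.567068099975586, 27.466487884521484) [ 0.4826 -0.0176  0.027 ]
porc (275.38489532470703, 172.825377702713) (8.58559513092041, 46.970611572265625) [ 0.4215 -0.0214  0.0595]
```

Request:
{"fn": "arm_command", "kwargs": {"commands": [[[-0.002,0.06,-0.005,0,0,0,0.5],[-0.005,0.12,-0.005,0,0,0,0.5],[-0.008,0.18,-0.005,0,0,0,0.5],[-0.011,0.24,0,0,0,0,0.6],[-0.011,0.2735,0.03,0,0,0,0.6]]], "grip_force": 30}}

```text
clock: 6.85
ee_pos: [0.4815, -0.0148, 0.1471]
tcp_rot: [[-1.0, -0.004, 0.004], [-0.004, 1.0, 0.001], [-0.004, 0.001, -1.0]]
ft_force: [0.2, -1.0, -0.6]
opening: 0.801
grip_force: 0.0
```

Request:
{"fn": "arm_command", "kwargs": {"commands": [[[0,0,0.03,0,0,0,0.6],[0,0,0.06,0,0,0,0.6],[0,0,0.08,0,0,0,0.6],[0,0,0.08,0,0,0,0.6]]]}}

```text
clock: 7.35
ee_pos: [0.4793, -0.0183, 0.0651]
tcp_rot: [[-1.0, -0.0, -0.003], [-0.0, 1.0, -0.0], [0.003, -0.0, -1.0]]
ft_force: [1.1, 0.6, -0.8]
opening: 0.798
grip_force: 0.0
```

Request:
{"fn": "arm_command", "kwargs": {"commands": [[[0,0,0.013,0,0,0,0.6],[0,0,0.013,0,0,0,0.4],[0,0,0.013,0,0,0,-1],[0,0,0.013,0,0,0,-1],[0,0,0.013,0,0,0,-1]]]}}

```text
clock: 7.98
ee_pos: [0.4805, -0.0184, 0.0538]
tcp_rot: [[-1.0, -0.0, 0.001], [-0.0, 1.0, -0.0], [-0.001, -0.0, -1.0]]
ft_force: [-0.3, 0.5, 6.4]
opening: 0.506
grip_force: 30.3
```

Request:
{"fn": "arm_command", "kwargs": {"commands": [[[0,0,0,0,0,0,-1],[0,0,0,0,0,0,-1]]]}}

```text
clock: 8.22
ee_pos: [0.4804, -0.0184, 0.0538]
tcp_rot: [[-1.0, -0.0, 0.001], [-0.0, 1.0, -0.0], [-0.001, -0.0, -1.0]]
ft_force: [-1.3, -0.7, 6.4]
opening: 0.505
grip_force: 30.3
```

Request:
{"fn": "arm_command", "kwargs": {"commands": [[[0,0,-0.03,0,0,0,-1],[0,0,-0.08,0,0,0,-1],[-0.06,0.006,-0.08,0,0,0,-1],[-0.12,0.012,-0.08,0,0,0,-1],[-0.18,0.02,-0.07,0,0,0,-1]]], "grip_force": 45}}

```text
clock: 8.85
ee_pos: [0.6626, 0.0019, 0.1245]
tcp_rot: [[-1.0, 0.0, 0.003], [0.0, 1.0, 0.0], [-0.003, 0.0, -1.0]]
ft_force: [0.7, 0.5, -0.1]
opening: 0.499
grip_force: 45.7
```

Request:
{"fn": "arm_command", "kwargs": {"commands": [[[-0.043,0,0,0,0,0,-1],[-0.043,0,0.02,0,0,0,-1],[-0.043,0,0.02,0,0,0,-1],[-0.043,0,0.02,0,0,0,-1]]]}}

```text
clock: 9.35
ee_pos: [0.7029, 0.0017, 0.1038]
tcp_rot: [[-1.0, -0.0, -0.0], [-0.0, 1.0, -0.0], [0.0, -0.0, -1.0]]
ft_force: [-0.2, -0.2, -0.4]
opening: 0.499
grip_force: 45.8
```

```bash
python3 - <<'E'
from h import *
from bench import vision,get_obs
for n in("scene","top"): np.savez(f"{n}4.npz",**vision.get_image(n))
o=get_obs();p=o["ee_pos"];print(p,o["opening"],o["grip_force"],o["ft_force"])
s,t=load("scene",4),load("top",4); z0=p[2]-.0088
st=[ring(p[0],p[1],z0+z,D) for z,D in((0,.019),(.01,.045),(.019,.045))]
bo=[ring(.7075,.0029,.068,D) for D in(.043,.032)]
stk=[ring(.48,-.0190,.045,.057)]
bs=[ring(.4693,-.292,.1,.033),ring(.4693,-.292,.086,.033)]
montage("pics/m7.png",[(s,(216,245),st+bo),(s,(216,245),[]),(s,(162,145),bs),(s,(162,145),[]),(t,(262,212),[]),(t,(262,212),stk)])
E
```

```text
[0.7033 0.0018 0.1044] 0.49730356317594665 45.75904905796051 [-0.6461 -0.0157 -0.0253]
```

View pics/m7.png

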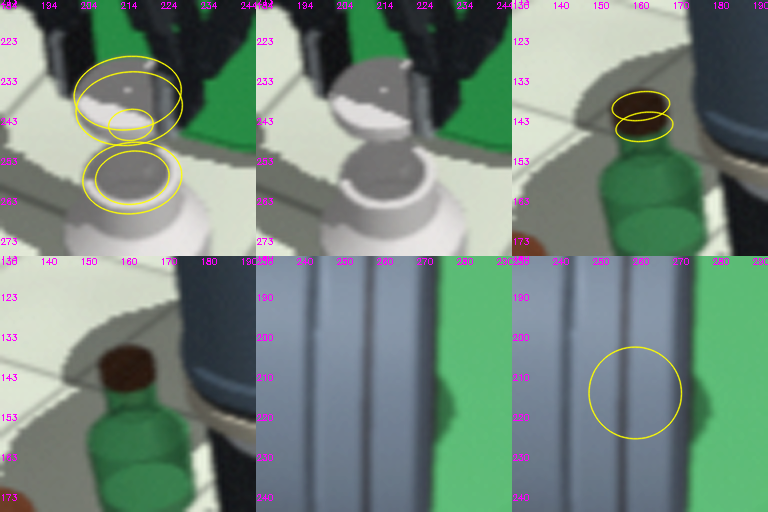

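The held lid is at about (211,240) and sits on its predicted outline, the pot mouth is at about (217,257), and the stopper is seated on the bottle. I'll shift +3 mm in x and lower.

Request:
{"fn": "arm_command", "kwargs": {"commands": [[[-0.0027,0.0005,0.016,0,0,0,-1],[-0.0027,0.0005,0.028,0,0,0,-1],[-0.0027,0.0005,0.036,0,0,0,-1],[-0.0027,0.0005,0.0365,0,0,0,-1],[-0.0027,0.0005,0.0365,0,0,0,-1]]]}}

```text
clock: 10.07
ee_pos: [0.7057, 0.0024, 0.0672]
tcp_rot: [[-1.0, -0.0, -0.0], [-0.0, 1.0, 0.0], [0.0, 0.0, -1.0]]
ft_force: [-3.8, 0.3, 7.5]
opening: 0.503
grip_force: 46.6
```

Request:
{"fn": "arm_command", "kwargs": {"commands": [[[0,0,0.002,0,0,0,-1],[0,0,0.002,0,0,0,-1]]]}}

```text
clock: 10.32
ee_pos: [0.7064, 0.0024, 0.0672]
tcp_rot: [[-1.0, -0.0, 0.002], [-0.0, 1.0, 0.0], [-0.002, 0.0, -1.0]]
ft_force: [-7.4, 0.8, 22.7]
opening: 0.503
grip_force: 48.1
```

Request:
{"fn": "arm_command", "kwargs": {"commands": [[[0,0,-0.001,0,0,0,0.1],[0,0,-0.001,0,0,0,0.3],[0,0,-0.001,0,0,0,0.4],[0,0,-0.03,0,0,0,0.4],[0,0,-0.08,0,0,0,0.6]]]}}

```text
clock: 10.95
ee_pos: [0.7045, 0.0023, 0.1432]
tcp_rot: [[-1.0, -0.0, -0.005], [-0.0, 1.0, -0.0], [0.005, -0.0, -1.0]]
ft_force: [1.4, -0.0, -0.2]
opening: 0.797
grip_force: 0.0
```

Request:
{"fn": "arm_command", "kwargs": {"commands": [[[0.03,0.06,-0.02,0,0,0,0.8],[0.06,0.12,-0.02,0,0,0,0.8],[0.06,0.12,-0.02,0,0,0,0.8]]]}}

```text
clock: 11.32
ee_pos: [0.6437, 0.1283, 0.1649]
tcp_rot: [[-1.0, -0.007, -0.001], [-0.007, 1.0, 0.003], [0.001, 0.003, -1.0]]
ft_force: [-0.4, -0.4, -0.7]
opening: 0.899
grip_force: 0.0
```

```bash
python3 - <<'E'
from h import *
from bench import vision,get_obs
for n in("scene","top"): np.savez(f"{n}5.npz",**vision.get_image(n))
o=get_obs();p=o["ee_pos"];print(p,o["opening"])
s,t=load("scene",5),load("top",5)
stk=[ring(.4805,-.0184,.045,.057),ring(.4805,-.0184,.027,.068)]
po=[ring(.7055,.0024,.087,.045),ring(.7055,.0024,.068,.045)]
montage("pics/m8.png",[(s,(264,195),[]),(s,(264,195),stk),(s,(216,250),po),(t,(262,212),[]),(t,(262,212),stk),(s,(216,250),[])])
E
```

```text
[0.6451 0.1244 0.1647] 0.9020839095276871
```

View pics/m8.png

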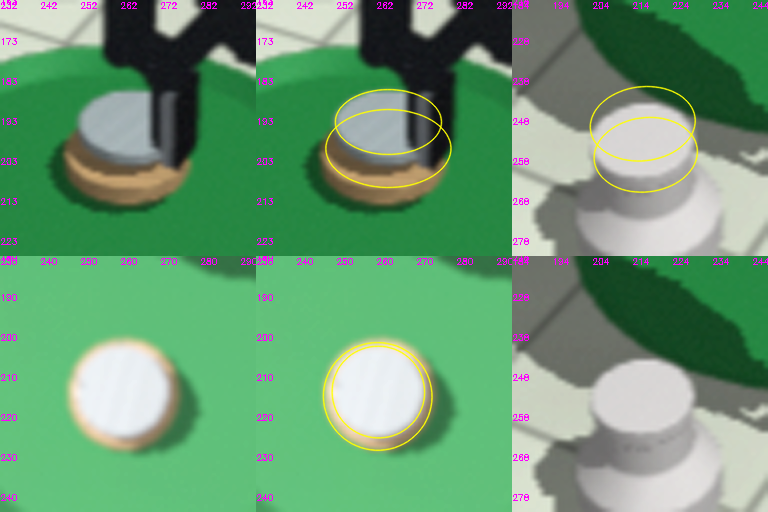

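Request:
{"fn": "arm_command", "kwargs": {"commands": [[[0.045,-0.04,0,0,0,0,0.9],[0.09,-0.08,0,0,0,0,0.9],[0.13,-0.11,0,0,0,0,0.9],[0.1645,-0.1425,0.02,0,0,0,0.9],[0.1645,-0.1425,0.06,0,0,0,0.9]]], "grip_force": 30}}

```text
clock: 12.05
ee_pos: [0.4802, -0.0253, 0.1055]
tcp_rot: [[-1.0, 0.007, 0.002], [0.007, 1.0, -0.002], [-0.002, -0.002, -1.0]]
ft_force: [0.8, 1.9, -0.2]
opening: 0.95
grip_force: 0.0
```

Request:
{"fn": "arm_command", "kwargs": {"commands": [[[0,0,0.03,0,0,0,0.9],[0,0,0.055,0,0,0,0.9],[0,0,0.055,0,0,0,0.9]]]}}

```text
clock: 12.42
ee_pos: [0.4806, -0.0221, 0.0483]
tcp_rot: [[-1.0, 0.002, -0.003], [0.002, 1.0, -0.001], [0.003, -0.001, -1.0]]
ft_force: [-0.5, 0.6, 0.8]
opening: 0.951
grip_force: 0.0
```

Request:
{"fn": "arm_command", "kwargs": {"commands": [[[0,0.0035,0.01,0,0,0,0.9],[0,0.0035,0.018,0,0,0,0.9],[0,0.0035,0.018,0,0,0,-1],[0,0.0035,0.018,0,0,0,-1],[0,0.0035,0.018,0,0,0,-1]]]}}

```text
clock: 13.05
ee_pos: [0.4814, -0.0168, 0.0323]
tcp_rot: [[-1.0, -0.0, 0.0], [-0.0, 1.0, 0.0], [-0.0, 0.0, -1.0]]
ft_force: [-1.8, 0.5, 5.4]
opening: 0.646
grip_force: 31.4
```

Request:
{"fn": "arm_command", "kwargs": {"commands": [[[0,0,0,0,0,0,-1],[0,0,0,0,0,0,-1]]]}}

```text
clock: 13.3
ee_pos: [0.4815, -0.0168, 0.0322]
tcp_rot: [[-1.0, -0.0, 0.0], [-0.0, 1.0, 0.0], [-0.0, 0.0, -1.0]]
ft_force: [-1.8, -0.7, 6.6]
opening: 0.648
grip_force: 31.5
```

Request:
{"fn": "arm_command", "kwargs": {"commands": [[[0,0,-0.03,0,0,0,-1],[0,0,-0.085,0,0,0,-1],[0.006,0.05,-0.11,0,0,0,-1],[0.012,0.11,-0.11,0,0,0,-1],[0.018,0.17,-0.11,0,0,0,-1]]], "grip_force": 45}}

```text
clock: 13.92
ee_pos: [0.4635, 0.1549, 0.1426]
tcp_rot: [[-1.0, 0.001, 0.002], [0.001, 1.0, 0.001], [-0.002, 0.001, -1.0]]
ft_force: [0.8, -0.7, 0.1]
opening: 0.644
grip_force: 47.7
```

Request:
{"fn": "arm_command", "kwargs": {"commands": [[[0.006,0.06,0,0,0,0,-1],[0.012,0.11,0,0,0,0,-1],[0.0175,0.133,0.01,0,0,0,-1],[0.0175,0.133,0.015,0,0,0,-1],[0.0175,0.133,0.015,0,0,0,-1]]]}}

```text
clock: 14.55
ee_pos: [0.4459, 0.2849, 0.1265]
tcp_rot: [[-1.0, 0.001, -0.0], [0.001, 1.0, -0.001], [0.0, -0.001, -1.0]]
ft_force: [0.7, -1.3, -0.6]
opening: 0.639
grip_force: 47.7
```

```bash
python3 - <<'E'
from h import *
from bench import vision,get_obs
for n in("scene","top"): np.savez(f"{n}6.npz",**vision.get_image(n))
o=get_obs();p=o["ee_pos"];print(p,o["opening"],o["grip_force"],o["ft_force"])
s,t=load("scene",6),load("top",6); z0=p[2]-.0052
st=[ring(p[0],p[1],z0+z,D) for z,D in((0,.032),(.01,.057),(.018,.057))]
bo=[ring(.4463,.287,.09,D) for D in(.054,.0465)]
bam=[ring(.481,-.0195,z,.068) for z in(.027,.015)]
montage("pics/m9.png",[(s,(418,205),st+bo),(s,(418,205),[]),(s,(264,195),bam),(s,(264,195),[]),(t,(262,212),[]),(t,(262,212),bam)])
E
```

```text
[0.4464 0.2847 0.127 ] 0.6407501571742246 47.65629172325134 [-0.3766 -0.5308 -0.4139]
```

View pics/m9.png

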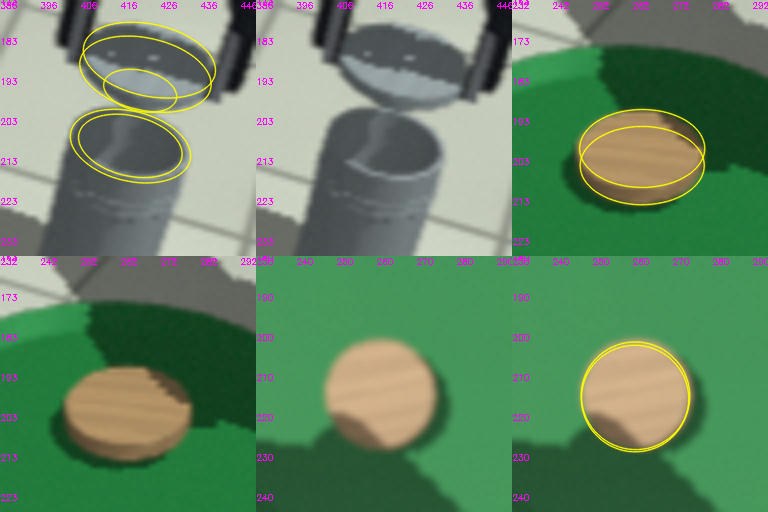

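The steel lid is held at about (423,190) and the caddy mouth is at (418,209), so it needs about −2 mm in x. The bamboo lid, now uncovered, is at (264,201) in the scene view. I'll lower the steel lid.

Request:
{"fn": "arm_command", "kwargs": {"commands": [[[0.002,0,0.02,0,0,0,-1],[0.002,0,0.032,0,0,0,-1],[0.002,0,0.04,0,0,0,-1],[0.002,0,0.0405,0,0,0,-1],[0.002,0,0.0405,0,0,0,-1]]]}}

```text
clock: 15.28
ee_pos: [0.444, 0.2862, 0.0866]
tcp_rot: [[-1.0, -0.0, 0.0], [-0.0, 1.0, 0.0], [-0.0, 0.0, -1.0]]
ft_force: [0.5, 0.6, -0.8]
opening: 0.638
grip_force: 47.9
```

Request:
{"fn": "arm_command", "kwargs": {"commands": [[[0,0,0.002,0,0,0,-1],[0,0,0.002,0,0,0,-1]]]}}

```text
clock: 15.52
ee_pos: [0.4442, 0.2864, 0.0854]
tcp_rot: [[-1.0, -0.0, 0.001], [-0.0, 1.0, 0.001], [-0.001, 0.001, -1.0]]
ft_force: [-2.1, -1.7, 11.8]
opening: 0.641
grip_force: 48.9
```

Request:
{"fn": "arm_command", "kwargs": {"commands": [[[0,0,-0.001,0,0,0,0.4],[0,0,-0.001,0,0,0,0.6],[0,0,-0.001,0,0,0,0.8],[0,0,-0.03,0,0,0,0.8],[0,0,-0.08,0,0,0,1]]]}}

```text
clock: 16.15
ee_pos: [0.4428, 0.2856, 0.1638]
tcp_rot: [[-1.0, -0.0, -0.003], [-0.0, 1.0, -0.002], [0.003, -0.002, -1.0]]
ft_force: [1.2, -0.0, 1.0]
opening: 0.999
grip_force: 0.0
```

Request:
{"fn": "arm_command", "kwargs": {"commands": [[[-0.007,-0.06,0,0,0,0,1],[-0.014,-0.12,0,0,0,0,1],[-0.021,-0.18,0,0,0,0,1],[-0.03,-0.24,0,0,0,0,1],[-0.038,-0.295,0,0,0,0,1]]], "grip_force": 30}}

```text
clock: 16.77
ee_pos: [0.4819, -0.0109, 0.1644]
tcp_rot: [[-1.0, 0.0, 0.0], [0.0, 1.0, -0.0], [-0.0, -0.0, -1.0]]
ft_force: [-0.2, 1.0, 0.1]
opening: 0.998
grip_force: 0.0
```

Request:
{"fn": "arm_command", "kwargs": {"commands": [[[0,-0.0117,0.04,0,0,0,1],[0,-0.0117,0.09,0,0,0,1],[0,-0.0117,0.1,0,0,0,1],[0,-0.0117,0.1,0,0,0,1]]]}}

```text
clock: 17.27
ee_pos: [0.4818, -0.0203, 0.0645]
tcp_rot: [[-1.0, -0.0, -0.001], [-0.0, 1.0, -0.0], [0.001, -0.0, -1.0]]
ft_force: [0.5, 0.4, 0.5]
opening: 1.001
grip_force: 0.0
```

Request:
{"fn": "arm_command", "kwargs": {"commands": [[[0,0,0.035,0,0,0,1],[0,0,0.052,0,0,0,1],[0,0,0.057,0,0,0,1],[0,0,0.057,0,0,0,0.6],[0,0,0.057,0,0,0,0]]]}}

```text
clock: 17.9
ee_pos: [0.4827, -0.0203, 0.0087]
tcp_rot: [[-1.0, -0.0, 0.002], [-0.0, 1.0, 0.0], [-0.002, 0.0, -1.0]]
ft_force: [-0.6, 1.4, 3.5]
opening: 0.783
grip_force: 32.6
```

Request:
{"fn": "arm_command", "kwargs": {"commands": [[[0,0,0,0,0,0,0],[0,0,0,0,0,0,0],[0,0,0,0,0,0,0]]]}}

```text
clock: 18.27
ee_pos: [0.4827, -0.0203, 0.0087]
tcp_rot: [[-1.0, -0.0, 0.002], [-0.0, 1.0, 0.0], [-0.002, 0.0, -1.0]]
ft_force: [-1.4, 1.0, 7.8]
opening: 0.782
grip_force: 32.7
```

Request:
{"fn": "arm_command", "kwargs": {"commands": [[[0,0,-0.03,0,0,0,0],[0,0,-0.08,0,0,0,0],[-0.02,-0.04,-0.115,0,0,0,0],[-0.05,-0.09,-0.12,0,0,0,0],[-0.08,-0.14,-0.12,0,0,0,0]]], "grip_force": 45}}

```text
clock: 18.9
ee_pos: [0.5635, -0.1618, 0.1298]
tcp_rot: [[-1.0, -0.001, 0.004], [-0.001, 1.0, -0.0], [-0.004, -0.0, -1.0]]
ft_force: [0.7, 1.2, 0.0]
opening: 0.776
grip_force: 51.9
```

Request:
{"fn": "arm_command", "kwargs": {"commands": [[[-0.025,-0.05,0,0,0,0,0],[-0.04,-0.1,0,0,0,0,0],[-0.05,-0.1267,0.01,0,0,0,0],[-0.0503,-0.1267,0.02,0,0,0,0],[-0.0503,-0.1267,0.02,0,0,0,0]]]}}

```text
clock: 19.52
ee_pos: [0.6116, -0.2857, 0.1068]
tcp_rot: [[-1.0, -0.001, -0.001], [-0.001, 1.0, 0.001], [0.001, 0.001, -1.0]]
ft_force: [0.4, 0.8, -1.2]
opening: 0.773
grip_force: 51.9
```

```bash
python3 - <<'E'
from h import *
from bench import vision,get_obs
for n in("scene","top"): np.savez(f"{n}7.npz",**vision.get_image(n))
o=get_obs();p=o["ee_pos"];print(p,o["opening"],o["grip_force"],o["ft_force"])
s,t=load("scene",7),load("top",7); z0=p[2]-.0037
st=[ring(p[0],p[1],z0+z,D) for z,D in((0,.040),(.01,.068),(.022,.068))]
bo=[ring(.614,-.2865,.08,D) for D in(.064,.053)]
ca=[ring(.4442,.2864,z,.057) for z in(.098,.09)]
montage("pics/m10.png",[(s,(124,170),st+bo),(s,(124,170),[]),(s,(418,205),[]),(s,(418,205),ca),(t,(131,215),[]),(t,(131,215),ca)])
E
```

```text
[ 0.6124 -0.2855  0.1078] 0.7736698424893518 51.87640964984894 [-0.9527 -0.2051  0.0174]
```

View pics/m10.png

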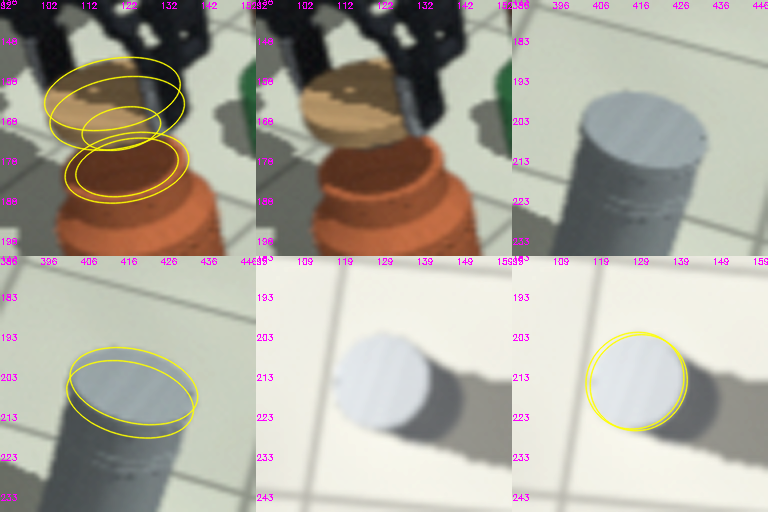

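The bamboo lid's outline matches the prediction at about (111,163), the jar mouth is at about (123,178), and it needs about −3 mm in y. The steel lid is seated level on the caddy.

Request:
{"fn": "arm_command", "kwargs": {"commands": [[[0,-0.0025,0.013,0,0,0,0],[0,-0.0025,0.024,0,0,0,0],[0,-0.0025,0.032,0,0,0,0],[0,-0.0025,0.033,0,0,0,0],[0,-0.0025,0.033,0,0,0,0]]]}}

```text
clock: 20.25
ee_pos: [0.612, -0.2893, 0.0741]
tcp_rot: [[-1.0, -0.0, -0.001], [-0.0, 1.0, 0.0], [0.001, 0.0, -1.0]]
ft_force: [-1.8, 0.8, 2.8]
opening: 0.773
grip_force: 52.5
```

Request:
{"fn": "arm_command", "kwargs": {"commands": [[[0,0,0.002,0,0,0,0],[0,0,0.002,0,0,0,0]]]}}

```text
clock: 20.5
ee_pos: [0.6122, -0.2894, 0.074]
tcp_rot: [[-1.0, -0.0, 0.0], [-0.0, 1.0, 0.0], [-0.0, 0.0, -1.0]]
ft_force: [-6.7, 3.7, 18.6]
opening: 0.771
grip_force: 54.0
```

Request:
{"fn": "arm_command", "kwargs": {"commands": [[[0,0,-0.001,0,0,0,1],[0,0,-0.001,0,0,0,1],[0,0,-0.001,0,0,0,1],[0,0,-0.03,0,0,0,1],[0,0,-0.09,0,0,0,1]]]}}

```text
clock: 21.12
ee_pos: [0.6107, -0.2889, 0.1604]
tcp_rot: [[-1.0, -0.0, -0.005], [-0.0, 1.0, 0.002], [0.005, 0.002, -1.0]]
ft_force: [0.6, 0.0, 0.2]
opening: 0.998
grip_force: 0.0
```

Request:
{"fn": "arm_command", "kwargs": {"commands": [[[0.02,0.05,-0.05,0,0,0,1],[0.05,0.1,-0.09,0,0,0,1],[0.08,0.15,-0.1,0,0,0,1],[0.09,0.2,-0.1,0,0,0,1],[0.1,0.25,-0.1,0,0,0,1]]]}}

```text
clock: 21.75
ee_pos: [0.5114, -0.0377, 0.2629]
tcp_rot: [[-1.0, -0.001, 0.001], [-0.001, 1.0, 0.0], [-0.001, 0.0, -1.0]]
ft_force: [0.9, 0.6, -0.3]
opening: 1.004
grip_force: 0.0
```

```bash
python3 - <<'E'
from h import *
from bench import vision,get_obs
for n in("scene","top"): np.savez(f"{n}8.npz",**vision.get_image(n))
s,t=load("scene",8),load("top",8);print(get_obs()["ee_pos"])
it=[(s,(124,180),[]),(s,(162,150),[]),(s,(216,255),[]),(t,(372,165),[]),(t,(372,228),[]),(t,(262,125),[])]
montage("pics/m11.png",it)
E
```

```text
[ 0.5113 -0.0332  0.2625]
```

View pics/m11.png

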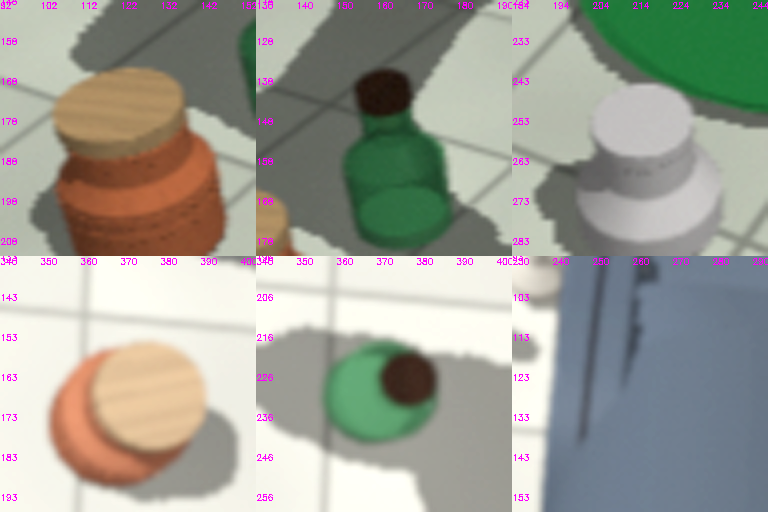

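All four lids sit level and home: bamboo at scene (122,176), stopper at (161,141), porcelain at (216,252), and steel, confirmed in the earlier view, at (418,208). Handing in.

```bash
python3 -c "from bench import job_done;print(job_done())"
```

```text
the job is handed in; nothing more can be done
None
```

I took the stack apart and put each of the four lids on its own pot; the camera views show them level and fully seated, and I handed the job in at about 22 s on the robot clock.

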